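# Pass a rack of pipe nipples through the spring-gated feed chute

### The job

Press the long paddle beside the chute down with one fingertip to drop the spring gate and keep it down while another finger pushes the rack of pipe nipples along the chute, until the rack is wholly past the gate; then let the gate spring shut behind it. Only push the rack: do not lift it, do not let the gate bar knock or rub it, and leave the things around the chute alone.

Things in the scene. Friction and masses are not known exactly. Their poses are not given: they have to be found in the camera images.
- chute: Fixed grey steel channel on a dark base plate. Origin on the bench under the gate, on the channel's centre line; x = the way the rack must go, y left (paddle side), z up. Floor 50 mm above the bench, x -235 to +160 mm, inner width 100 mm. Walls 4 mm thick, tops 62 mm (left) and 70 mm (right) above the bench. A lip at x +156 mm, top at 64 mm, closes the exit end.
- gateway (a point): Point on the channel's centre line at floor level (50 mm above the bench) where the gate bar crosses, chute x = 0. A 14 mm slot here through floor and left wall, its far edges bevelled, lets the bar sink.
- hinge_line (a point): Point on the gate's hinge line at mid-length of the paddle. The line runs along chute x at chute y = 135 mm, 62 mm above the bench, between two posts 14 x 16 mm, 70 mm tall, at chute x -226 and +76 mm.
- gate (a joint): Gate hinge angle, rad: 0 = shut (bar up; a spring holds it), 0.36 = fully open at its stop. Paddle and bar are one rigid part on this hinge; pressing the paddle down opens it. From about 0.31 the whole bar is below the floor. At mid-width of the paddle it takes about 3 N to start and 6 to 7 N to hold open, more nearer the hinge. Nothing latches it: let go, it springs shut.
- paddle_mid (a point): Point on the top of the paddle, 47 mm from the hinge line (chute y about 88 mm when open), mid-length. Paddle: steel plate 3 mm thick, left of the channel outside its wall, chute x -215 to +65 mm, y 62 to 131 mm. Fully open it is level, top 66 mm above the bench (16 above the channel floor, 4 above the left wall); shut, it slopes up to the channel by 0.36 rad, this point 17 mm higher.
- bar_tip (a point): Top far corner of the gate's stop bar, at chute x = 0 by the right wall. Bar: steel, 8 mm thick along the chute (x -4 to +4 mm), 30 mm deep, reaching across the channel. Shut, it slopes, its top edge about 20 mm (left) to 55 mm (right) above the channel floor; fully open its top is level, 10 mm below the floor. It swings up and down, never along the chute.
- rack: Loose aluminium tray, 80 mm along the chute, 95 mm across, walls 3 mm thick from 4 to 40 mm above its underside, on two slick plastic runners, with six dark steel pipe nipples (21 mm diameter) fixed upright in it, tops at 54 mm; 0.3 to 0.6 kg. Origin at the centre of its underside, own x along the chute's x. Starts on the channel floor before the gate, origin at chute x -135 to -85 mm.
- tape: Bystander: loose roll of blue tape lying flat, 80 mm across, 19 mm high, origin at the centre of its underside.
- coupling: Bystander: loose upright steel pipe coupling, 34 mm diameter, 42 mm high, origin at the centre of its underside.
- can: Bystander: loose white spray can, 54 mm diameter, 130 mm high, origin at the centre of its underside.
- level: Bystander: loose clear block spirit level, 90 x 26 x 34 mm, origin at the centre of its underside.
Things that resemble listed ones, but are neither listed nor needed, are in the scene too. Leave any blue, orange or red look-alike of the rack alone.

How it is judged:
By the outcome, as a careful person would: the job done as asked, in the order asked, and still so for the second after the job is handed in, with the robot touching nothing.
It also fails if it takes over 48 s, if anything falls off the work surface, if the arm or the gripper's body presses on something with over 40 N, if the wrist force passes 120 N, or if a joint passes its speed limit or range.

### The arm

A 7-joint arm with a two-finger parallel gripper is mounted at the origin on the work surface. World frame = base frame: x ahead of the robot, y to its left, z up, the work surface at z = 0. Lengths are in m, angles in rad, forces in N, time in s.
With the tool pointing down it reaches from about 0.35 to 0.9 m from the base axis. Payload 8.1 kg.
Tool frame: the origin (TCP) lies on the centre line of the jaws, within the pads' length; the fingertips stand 19 mm ahead of it and the grasp point (between the pads) is the TCP; z points along the fingers, y is the direction in which the jaws open and shut (so a half turn about z gives the same grasp; the last joint's range is limited). The gripper opens to 85 mm and grips with 20 to 120 N. Pads are 22 mm wide; open, the fingers measure 114 mm over their backs; the gripper's body (76 mm by 85 mm) begins 54 mm behind the grasp point. The pads swing forward as they close: fully open they stand 13 mm farther back than shut.
Start: joints at [1.159, 0.434, 0.025, 1.573, -0.012, 1.134, -0.075], TCP at [0.19, -0.595, 0.25] pointing down, gripper open.
Joint ranges: [-2.62, 2.62], [-0.44, 2.09], [-1.27, 1.32], [0.08, 2.57], [-1.32, 4.46], [0.12, 2], [-2.74, 2.74]. Speed limits (rad/s): [2.22, 2.22, 3.01, 3.01, 3.14, 3.14, 3.14].

### API

Orientations are given as a rotation vector (axis times angle).
In Python, from station import arm gives the robot as it stands.
- The arm moves only by the tool apply_moves, never from a script. Its argument "moves" is a list of rows, each an object with "hand": the opening in per cent of the stroke, from 0 (shut) to 100 (fully open); "dp": the shift along the tool's x, y, z in m, a list of three; "twist": the turn about the tool's z in rad. In form: [{"hand": hand, "dp": [dx, dy, dz], "twist": twist}, ...]. A call has 1 to 12 rows; each row shifts and turns the commanded pose from where the row before left it, along the tool's axes as they then stand; what a row does not reach is not made up. A row lasts 1/8 s, in which the tool goes at most 62.5 mm and 10.7 degrees, less where a joint would pass 70% of its speed; a pose out of reach is approached as far as the arm can. A call with a gripper value outside its range is refused whole. The fingers move at their own pace and stop on an object; "newtons" is the grip in N (left out, the last holds). Time passes only in rows, so rows that do not move let the fingers close. It gives the time, the measured TCP pose, the force and the opening at its end, in the units of the state.
- arm.get_obs(): the state, without advancing time (a new reading comes with each control period).
- arm.camera(name): name is "scene" or "top" or "wrist"; returns the picture (420x560x3 uint8, blue, green, red); there is no depth.
- arm.calibration(name): a dict with "vertical_fov" (degrees; the focal length in pixels is half the picture's height over the tangent of half this angle, whatever the lens; pixels are square), "cx", "cy" (the principal point, pixels), "world_from_camera" (4x4, takes a point from camera to world coordinates); the wrist camera has in their place "tool_from_camera" (4x4, takes a point from camera to tool coordinates, whose origin is the TCP and whose axes are the flange's). Camera axes: x right, y down, z forward; pixel columns grow to the right and rows downward; lengths in m; the calibration is good to about 2 mm. The wrist camera is an equidistant fisheye: a pixel r from the principal point sees the ray r / f radians off the axis. A picture is of the moment at which its call begins: read the wrist's pose just before it. calibration takes no time and is no camera call.
- arm.hand_in(): hands the job in, once; it reports no verdict.
Trained networks look in the newest picture that a camera, given by its name, has taken for a name from the list of things; names that differ only in an ending like _2 or _b are one class to them, and where a whole thing is asked for, a point or a joint stands for the part that bears it (a point fixed in the world has none). Each returns a list of dicts, best first, with "score" (0 to 1); they miss things now and then, are a little off and sometimes report something else, mostly with a low value. They report only what shows in the picture. A call takes as long as a camera call. They do not tell look-alikes from the thing itself.
- arm.look_for(camera, target): "point" ([column, row] in pixels, amid what is visible of it).
- arm.masks_of(camera, target): "pixels" (420x560 bool, what is visible of it) and "point" ([column, row] in pixels, amid what is visible of it).
The state is a dict: "time": time; "q": joint angles; "joint_velocities": joint speeds; "tau": joint torques, N m; "position": TCP position; "tool_rot": TCP orientation; "force": force on the tool from outside, world axes, zero at the start; "ft_torque": the same for the moment, N m; "grip_width": finger opening in m.
Only numpy, scipy, OpenCV 4.12 (cv2) and the standard library are available. Lean on these libraries where they do the work, as an engineer would, in place of code of your own. Each camera call takes 0.05 s, during which the arm holds its last target.

## Working session

There is one attempt and no reset: what is moved stays moved. The work goes in short steps, Python scripts to look and compute and a tool call to move; the robot and the scene stay as the last step left them, time stands still between calls to the robot, and variables do not carry over. Pictures are saved under pics/ and viewed, and the job is handed in when it is done.

Besides the shell and the picture viewer there is one more tool, called after "Request:" as name([rows], argument=value, ...), one row to a line, values as JSON. apply_moves: Moves the arm, as the interface text tells. Its arguments: {"type":"object","properties":{"moves":{"type":"array","items":{"type":"object","properties":{"hand":{"type":"number"},"dp":{"type":"array","items":{"type":"number"}},"twist":{"type":"number"}}}},"newtons":{"type":"number"}},"required":["moves"]}

```bash
ls; mkdir -p pics; python3 - <<'E'
from station import arm
import cv2
for c in ("scene","top","wrist"):
    o=arm.get_obs(); im=arm.camera(c); cv2.imwrite(f"pics/{c}0.png",im)
    k=arm.calibration(c); print(c,k)
print(arm.get_obs())
E
```

```text
pics
scene {'vertical_fov': 48.54809887415242, 'cx': 280.0157765793403, 'cy': 200.673713867757, 'world_from_camera': array([[-0.53506365,  0.68298173, -0.49723521,  1.0194563 ],
       [ 0.84474592,  0.42518682, -0.32499308,  0.32981575],
       [-0.01054648, -0.5939294 , -0.80444804,  0.81177174],
       [ 0.        ,  0.        ,  0.        ,  1.        ]])}
top {'vertical_fov': 44.33019236012095, 'cx': 285.72241794248424, 'cy': 214.9949863049051, 'world_from_camera': array([[-0.03400361, -0.97912806,  0.20037963,  0.36221318],
       [-0.99941996,  0.03368881, -0.0049817 ,  0.05106459],
       [-0.00187282, -0.20043279, -0.97970566,  1.23247729],
       [ 0.        ,  0.        ,  0.        ,  1.        ]])}
wrist {'vertical_fov': 65.70646984690485, 'cx': 280.18638417506725, 'cy': 205.93256090387942, 'tool_from_camera': array([[-8.26834455e-04, -9.64660015e-01, -2.63496436e-01,
         6.68114307e-02],
       [ 9.99999657e-01, -8.11677080e-04, -1.66384592e-04,
         5.53862413e-04],
       [-5.33694547e-05, -2.63496483e-01,  9.64660355e-01,
        -1.23406720e-01],
       [ 0.00000000e+00,  0.00000000e+00,  0.00000000e+00,
         1.00000000e+00]])}
{'time': 0.15, 'q': array([ 1.15937067,  0.43507636,  0.0249496 ,  1.57387706, -0.01161925,
        1.13398459, -0.07517075]), 'joint_velocities': array([ 4.29284488e-04, -7.51346614e-05,  9.80670304e-04, -4.16923813e-03,
        1.27225520e-03,  1.12224939e-03,  2.49714796e-04]), 'tau': array([ 1.85697965e-03, -6.70887780e+01,  1.02623630e+00, -3.16452277e+01,
        1.56617048e-02,  8.99464125e-03, -5.17065439e-05]), 'position': array([ 0.18983243, -0.59510266,  0.24970186]), 'tool_rot': array([-3.10308742e+00, -4.82802446e-01,  4.17462983e-04]), 'force': array([-0.24782502,  0.32181988, -1.55478928]), 'ft_torque': array([ 0.05116534,  0.02579058, -0.00452858]), 'grip_width': 0.08511595226434734}
```

View pics/scene0.png

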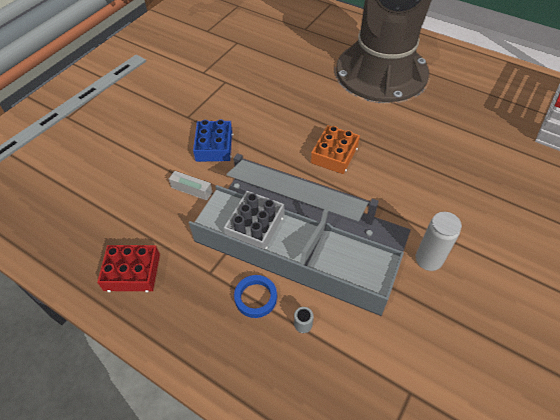

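View pics/top0.png

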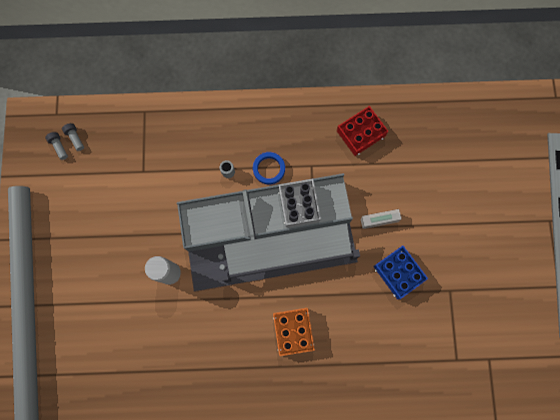

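View pics/wrist0.png

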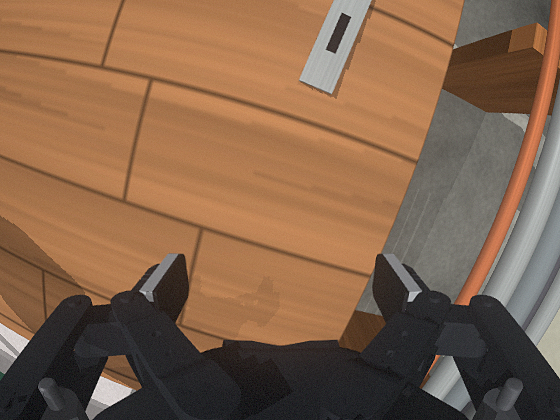

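```bash
python3 - <<'E'
import cv2
im=cv2.imread("pics/top0.png")[165:295,140:410]; cv2.imwrite("pics/topc.png",cv2.resize(im,None,fx=2.96,fy=2.96,interpolation=cv2.INTER_CUBIC))
im=cv2.imread("pics/scene0.png")[145:315,160:420]; cv2.imwrite("pics/scenec.png",cv2.resize(im,None,fx=3,fy=3,interpolation=cv2.INTER_CUBIC))
E
```

```text
(no output)
```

View pics/topc.png

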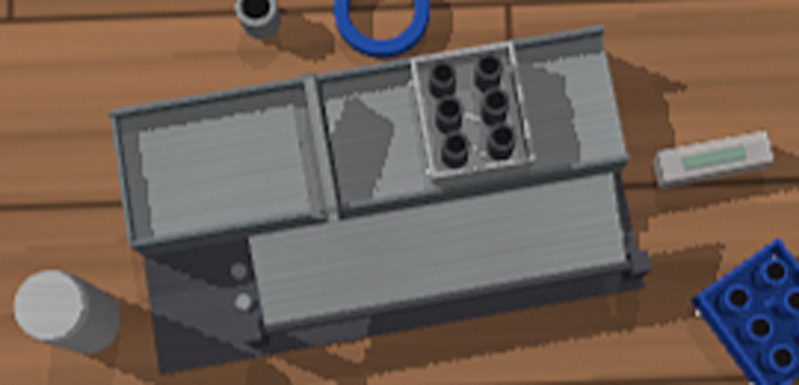

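View pics/scenec.png

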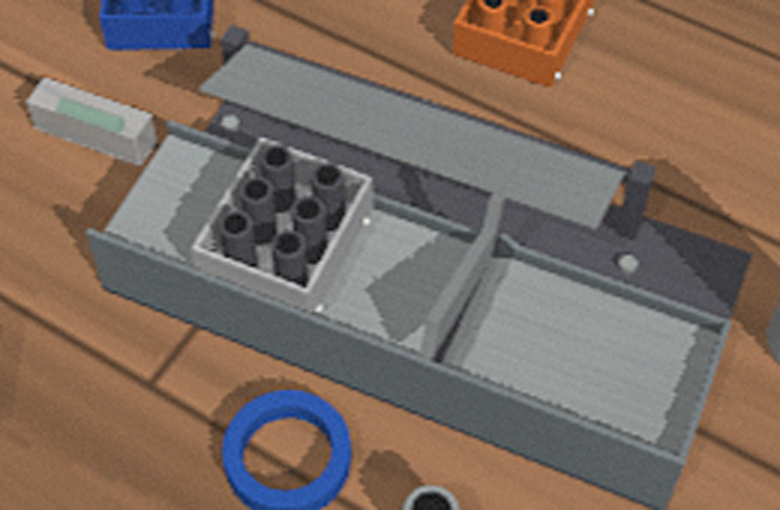

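```bash
cat > h.py <<'E'
import numpy as np
from scipy.optimize import least_squares
K={}
from station import arm
def cal(n):
    if n not in K:
        k=arm.calibration(n); K[n]=(210/np.tan(np.radians(k["vertical_fov"]/2)),k["cx"],k["cy"],np.linalg.inv(k["world_from_camera"]))
    return K[n]
def proj(n,P):
    f,cx,cy,M=cal(n); P=np.atleast_2d(P); c=P@M[:3,:3].T+M[:3,3]
    return np.c_[cx+f*c[:,0]/c[:,2],cy+f*c[:,1]/c[:,2]]
def c2w(p,P):
    P=np.atleast_2d(P)/1000.; c,s=np.cos(p[2]),np.sin(p[2])
    return np.c_[p[0]+c*P[:,0]-s*P[:,1],p[1]+s*P[:,0]+c*P[:,1],P[:,2]]
E
cat > fit.py <<'E'
from h import *
W=[(-235,-54,70),(160,-54,70),(160,54,62),(-235,54,62),(65,68.1,91.4),(65,131,67),(-215,68.1,91.4),(-215,131,67)]
T=dict(enumerate([(603,28),(110,114),(134,247),(627,160),(248,240),(262,326),(617,172)]))
S=dict(enumerate([(90,232),(685,462),(727,322),(170,122),(600,227),(628,168),(200,92),(247,45)]))
t={i:np.array(v)/2.96+(140,165) for i,v in T.items()}; s={i:np.array(v)/3+(160,145) for i,v in S.items()}
def r(p):
    Q=c2w(p,W); a=proj("top",Q);b=proj("scene",Q)
    return np.concatenate([a[i]-t[i] for i in t]+[b[i]-s[i] for i in s])
o=least_squares(r,[.55,.05,1.5],loss="soft_l1"); p=o.x
print(p,np.degrees(p[2])); print(r(p).reshape(-1,2).round(1).tolist())
R=[(40,-47.5),(-40,-47.5),(-40,47.5),(40,47.5)]
rt=np.array([(412,58),(512,43),(533,165),(432,180)])/2.96+(140,165)
rs=np.array([(310,305),(193,250),(263,138),(372,178)])/3+(160,145)
def r2(u):
    Q=c2w(p,[(u[0]+x-u[2]*y,u[1]+y+u[2]*x,90) for x,y in R])
    return np.r_[(proj("top",Q)-rt).ravel(),(proj("scene",Q)-rs).ravel()]
o=least_squares(r2,[-100,0,0],loss="soft_l1",x_scale=[10,10,.1]); print("rack in chute",o.x); print(r2(o.x).reshape(-1,2).round(1).tolist())
np.save("chute.npy",p)
E
python3 fit.py
python3 - <<'E'
from h import *
p=np.load("chute.npy")
for n in ("can","coupling","tape","level"):
    for cam in ("top","scene"):
        r=arm.look_for(cam,n)
        print(n,cam,r[:2])
print(arm.get_obs()["time"])
E
```

```text
[0.60804344 0.13274383 1.71469019] 98.24451119538456
[[-0.8, -1.3], [-1.6, -1.1], [-2.6, -0.0], [0.0, -0.6], [-0.7, -0.8], [0.2, -1.1], [-2.4, 0.4], [-1.1, -1.0], [0.2, -0.5], [1.9, -1.7], [-0.2, -2.0], [-0.4, -1.8], [-1.3, 0.7], [0.2, -3.0], [-0.4, -0.8]]
rack in chute [-1.18978106e+02 -9.69397756e-01 -9.95789539e-03]
[[-1.5, -0.1], [-0.9, -0.7], [-0.5, -1.9], [-1.3, -1.1], [-0.6, -5.0], [-0.4, -1.9], [-0.4, -1.5], [0.4, -1.3]]
can top [{'point': [165.1, 269.2], 'score': 0.89}]
can scene [{'point': [436.8, 240.5], 'score': 0.92}]
coupling top [{'point': [228.4, 168.0], 'score': 0.49}]
coupling scene [{'point': [300.8, 321.3], 'score': 0.71}]
tape top [{'point': [276.3, 158.7], 'score': 0.87}]
tape scene [{'point': [253.8, 287.1], 'score': 0.55}]
level top [{'point': [382.7, 215.9], 'score': 0.66}, {'point': [259.1, 238.3], 'score': 0.22}]
level scene [{'point': [190.3, 184.6], 'score': 0.62}, {'point': [305.3, 191.7], 'score': 0.47}]
0.55
```

```bash
cat >> h.py <<'E'
from scipy.spatial.transform import Rotation as Ro
def goto(x,y,z=None,yaw=0):
    "remaining move in present tool axes to chute (mm) x,y ; z tcp world mm"
    p=np.load("chute.npy"); o=arm.get_obs(); R=Ro.from_rotvec(o["tool_rot"]).as_matrix()
    g=c2w(p,[(x,y,0 if z is None else z)])[0]
    if z is None: g[2]=o["position"][2]
    d=R.T@(g-o["position"]); ty=np.arctan2(R[1,0],R[0,0])
    tw=-(p[2]+yaw-ty); tw=(tw+np.pi)%(2*np.pi)-np.pi
    return d.round(4),round(tw,4)
def where():
    p=np.load("chute.npy"); o=arm.get_obs(); R=Ro.from_rotvec(o["tool_rot"]).as_matrix()
    d=o["position"][:2]-p[:2]; c,s=np.cos(p[2]),np.sin(p[2])
    return "t %.2f chute x %.1f y %.1f z %.1f mm yaw %.2fdeg F %s w %.4f tau %s"%(o["time"],1e3*(c*d[0]+s*d[1]),1e3*(-s*d[0]+c*d[1]),1e3*o["position"][2],np.degrees(np.arctan2(R[1,0],R[0,0])-p[2]),o["force"].round(1),o["grip_width"],o["ft_torque"].round(2))
E
python3 -c "
from h import *
print(goto(-190,45)); print(where())"
```

```text
(array([ 0.544 , -0.3867, -0.    ]), np.float64(-1.4059))
t 0.55 chute x -660.7 y 518.2 z 250.3 mm yaw -80.55deg F [-0.7  1.1 -0. ] w 0.0853 tau [0.04 0.07 0.01]
```

Request:
apply_moves([
  {"hand": 100,"dp": [0.0454,-0.0322,0],"twist": 0},
  {"hand": 100,"dp": [0.0454,-0.0322,0],"twist": 0},
  {"hand": 100,"dp": [0.0454,-0.0322,0],"twist": 0},
  {"hand": 100,"dp": [0.0454,-0.0322,0],"twist": 0},
  {"hand": 100,"dp": [0.0454,-0.0322,0],"twist": 0},
  {"hand": 100,"dp": [0.0454,-0.0322,0],"twist": 0},
  {"hand": 100,"dp": [0.0454,-0.0322,0],"twist": 0},
  {"hand": 100,"dp": [0.0454,-0.0322,0],"twist": 0},
  {"hand": 100,"dp": [0.0454,-0.0322,0],"twist": 0},
  {"hand": 100,"dp": [0.0454,-0.0322,0],"twist": 0},
  {"hand": 100,"dp": [0.0454,-0.0322,0],"twist": 0},
  {"hand": 100,"dp": [0.0454,-0.0322,0],"twist": 0},
])

```text
time: 2.05
position: [0.5925, -0.0604, 0.2505]
tool_rot: [3.104, 0.482, 0.001]
force: [0.2, -0.6, 0.3]
grip_width: 0.085
```

Request:
apply_moves([
  {"hand": 100,"dp": [0,0,0],"twist": -0.17},
  {"hand": 100,"dp": [0,0,0],"twist": -0.17},
  {"hand": 100,"dp": [0,0,0],"twist": -0.17},
  {"hand": 100,"dp": [0,0,0],"twist": -0.17},
  {"hand": 100,"dp": [0,0,0],"twist": -0.17},
  {"hand": 100,"dp": [0,0,0],"twist": -0.17},
  {"hand": 100,"dp": [0,0,0],"twist": -0.17},
  {"hand": 100,"dp": [0,0,0],"twist": -0.17},
  {"hand": 100,"dp": [0,0,0],"twist": -0.046},
  {"hand": 100,"dp": [0,0,0],"twist": 0},
])

```text
time: 3.3
position: [0.5915, -0.062, 0.2503]
tool_rot: [-2.057, -2.374, 0.0]
force: [0.2, -0.1, 0.2]
grip_width: 0.0855
```

```bash
python3 - <<'E'
from h import *
import cv2
print(where(), goto(-190,45))
for c in ("wrist","top","scene"):
    cv2.imwrite(f"pics/{c}1.png",arm.camera(c))
E
```

```text
t 3.30 chute x -190.4 y 44.3 z 250.3 mm yaw -0.05deg F [ 0.2 -0.1  0.2] w 0.0855 tau [ 0.03  0.03 -0.  ] (array([ 0.0004, -0.0007,  0.    ]), np.float64(-0.0008))
```

View pics/wrist1.png

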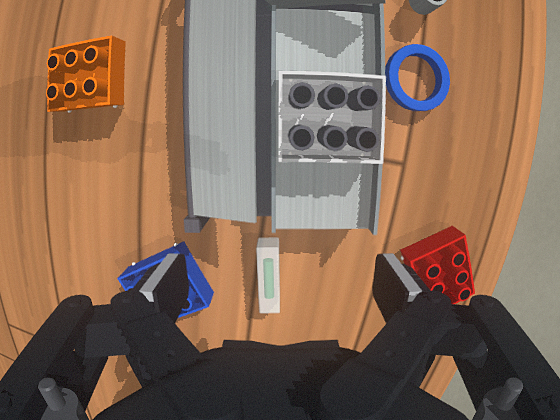

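View pics/scene1.png

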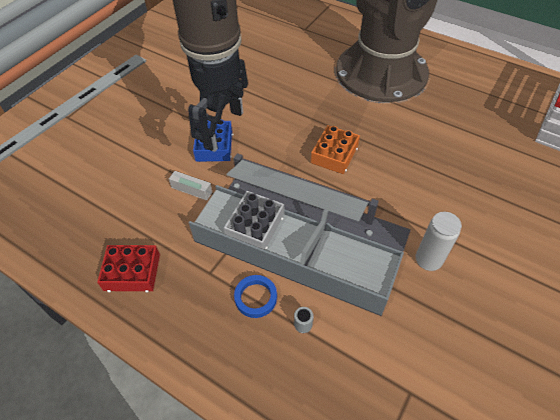

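```bash
cat >> h.py <<'E'
def wproj(P,o):
    k=arm.calibration("wrist"); f=210/np.tan(np.radians(k["vertical_fov"]/2)); T=k["tool_from_camera"]
    R=Ro.from_rotvec(o["tool_rot"]).as_matrix()
    t=(np.atleast_2d(P)-o["position"])@R; c=(t-T[:3,3])@T[:3,:3]
    rho=np.hypot(c[:,0],c[:,1]); th=np.arctan2(rho,c[:,2]); 
    return np.c_[k["cx"]+f*th*c[:,0]/rho,k["cy"]+f*th*c[:,1]/rho]
E
python3 - <<'E'
from h import *
import cv2
p=np.load("chute.npy");o=arm.get_obs()
W=[(-235,-54,70),(-235,54,62),(-215,68.1,91.4),(-215,131,67),(-159,-47.5,90),(-159,47.5,90),(-79,47.5,90),(-79,-47.5,90),(-79,-54,70),(-20,54,62)]
q=wproj(c2w(p,W),o); print(q.round(1).tolist())
im=cv2.imread("pics/wrist1.png")
x0,y0,s=170,50,3.2
c=cv2.resize(im[50:240,170:420],None,fx=s,fy=s,interpolation=cv2.INTER_CUBIC)
for u,v in q: cv2.drawMarker(c,(int((u+.5-x0)*s),int((v+.5-y0)*s)),(0,0,255),0,12,1)
cv2.imwrite("pics/wc1.png",c)
E
```

```text
[[376.1, 232.0], [270.4, 230.3], [253.8, 220.5], [193.9, 212.8], [381.2, 160.3], [276.1, 159.0], [275.8, 67.9], [383.2, 72.2], [383.3, 75.4], [269.3, 14.4]]
```

View pics/wc1.png

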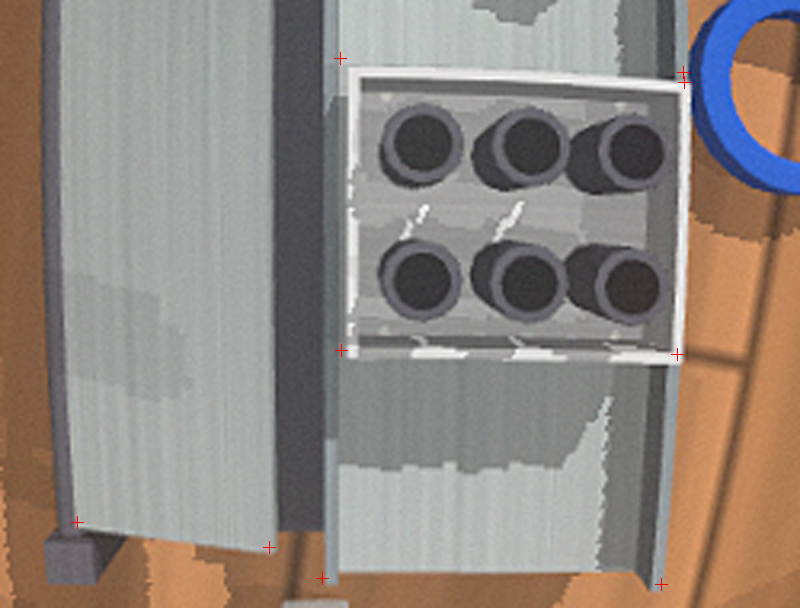

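```bash
python3 - <<'E'
from h import *
p=np.load("chute.npy"); w=c2w(p,[(-1.7,-1.7,0)])[0]; p[:2]=w[:2]; np.save("chute.npy",p); print(p,where(),goto(-190,45,115))
E
```

```text
[0.60996965 0.13130518 1.71469019] t 3.45 chute x -188.5 y 45.9 z 250.3 mm yaw -0.07deg F [-0.4  0.5 -0.1] w 0.0858 tau [ 0.    0.01 -0.02] (array([-0.0015,  0.0009,  0.1353]), np.float64(-0.0012))
```

Request:
apply_moves([
  {"hand": 100,"dp": [-0.0015,0.001,0.03],"twist": 0},
  {"hand": 100,"dp": [0,0,0.03],"twist": 0},
  {"hand": 100,"dp": [0,0,0.03],"twist": 0},
  {"hand": 100,"dp": [0,0,0.03],"twist": 0},
  {"hand": 100,"dp": [0,0,0.015],"twist": 0},
  {"hand": 100,"dp": [0,0,0],"twist": 0},
])

```text
time: 4.2
position: [0.5924, -0.0631, 0.1147]
tool_rot: [-2.055, -2.374, 0.002]
force: [0.1, -0.6, 0.2]
grip_width: 0.0851
```

```bash
python3 - <<'E'
from h import *
import cv2
print(where())
for c in ("wrist","scene"):
    cv2.imwrite(f"pics/{c}2.png",arm.camera(c))
a=cv2.imread("pics/scene2.png")[100:300,150:420]
cv2.imwrite("pics/s2.png",cv2.resize(a,None,fx=2.9,fy=2.9,interpolation=cv2.INTER_CUBIC))
E
```

```text
t 4.20 chute x -189.9 y 45.3 z 114.7 mm yaw -0.01deg F [ 0.1 -0.6  0.2] w 0.0851 tau [-0.03  0.02  0.01]
```

View pics/wrist2.png

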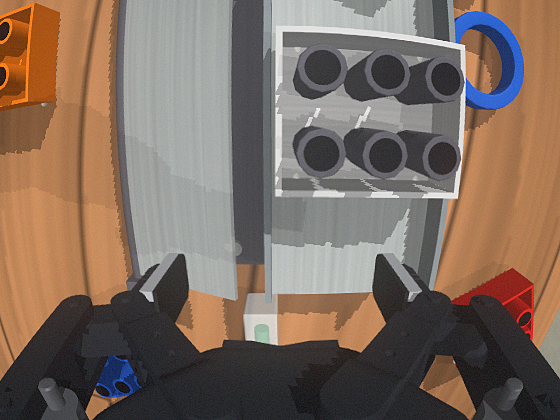

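View pics/s2.png

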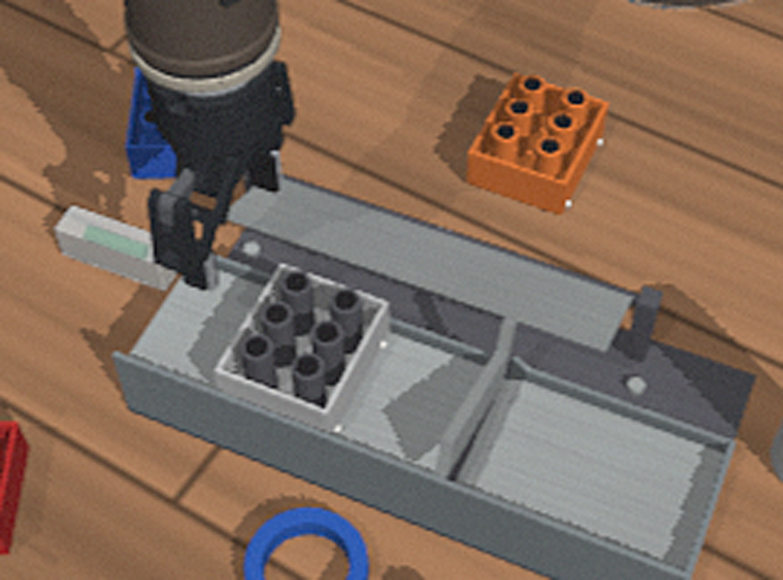

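Request:
apply_moves([
  {"hand": 100,"dp": [0,0,0.005],"twist": 0},
  {"hand": 100,"dp": [0,0,0.005],"twist": 0},
  {"hand": 100,"dp": [0,0,0.005],"twist": 0},
  {"hand": 100,"dp": [0,0,0],"twist": 0},
])

```text
time: 4.8
position: [0.5925, -0.0632, 0.0998]
tool_rot: [-2.056, -2.375, 0.001]
force: [-0.2, -0.0, -0.0]
grip_width: 0.0854
```

Request:
apply_moves([
  {"hand": 100,"dp": [0,0,0.005],"twist": 0},
  {"hand": 100,"dp": [0,0,0.005],"twist": 0},
  {"hand": 100,"dp": [0,0,0],"twist": 0},
])

```text
time: 5.18
position: [0.5926, -0.0632, 0.09]
tool_rot: [-2.056, -2.375, 0.001]
force: [-1.0, -0.3, 3.0]
grip_width: 0.0855
```

Request:
apply_moves([
  {"hand": 100,"dp": [0,0,0.005],"twist": 0},
  {"hand": 100,"dp": [0,0,0.005],"twist": 0},
  {"hand": 100,"dp": [0,0,0.004],"twist": 0},
  {"hand": 100,"dp": [0,0,0],"twist": 0},
])

```text
time: 5.68
position: [0.5944, -0.0629, 0.0769]
tool_rot: [2.054, 2.374, 0.004]
force: [2.9, -0.0, 6.6]
grip_width: 0.0851
```

Request:
apply_moves([
  {"hand": 100,"dp": [0,0,0.002],"twist": 0},
  {"hand": 100,"dp": [0,0,0.002],"twist": 0},
  {"hand": 100,"dp": [0,0,0],"twist": 0},
])

```text
time: 6.05
position: [0.5949, -0.0628, 0.0733]
tool_rot: [2.054, 2.373, 0.005]
force: [2.8, 1.5, 8.1]
grip_width: 0.0851
```

Request:
apply_moves([
  {"hand": 100,"dp": [0,0,0.002],"twist": 0},
  {"hand": 100,"dp": [0,0,0.002],"twist": 0},
  {"hand": 100,"dp": [0,0,0],"twist": 0},
])

```text
time: 6.42
position: [0.5952, -0.0627, 0.0714]
tool_rot: [2.053, 2.372, 0.005]
force: [-2.3, -0.3, 29.1]
grip_width: 0.0853
```

```bash
python3 - <<'E'
from h import *
import cv2
print(where())
for c in ("scene","wrist"):
    cv2.imwrite(f"pics/{c}3.png",arm.camera(c))
a=cv2.imread("pics/scene3.png")[100:300,150:420]
cv2.imwrite("pics/s3.png",cv2.resize(a,None,fx=2.9,fy=2.9,interpolation=cv2.INTER_CUBIC))
E
```

```text
t 6.42 chute x -189.9 y 42.4 z 71.4 mm yaw 0.00deg F [-2.3 -0.3 29.1] w 0.0853 tau [-0.16  1.7  -0.06]
```

View pics/s3.png

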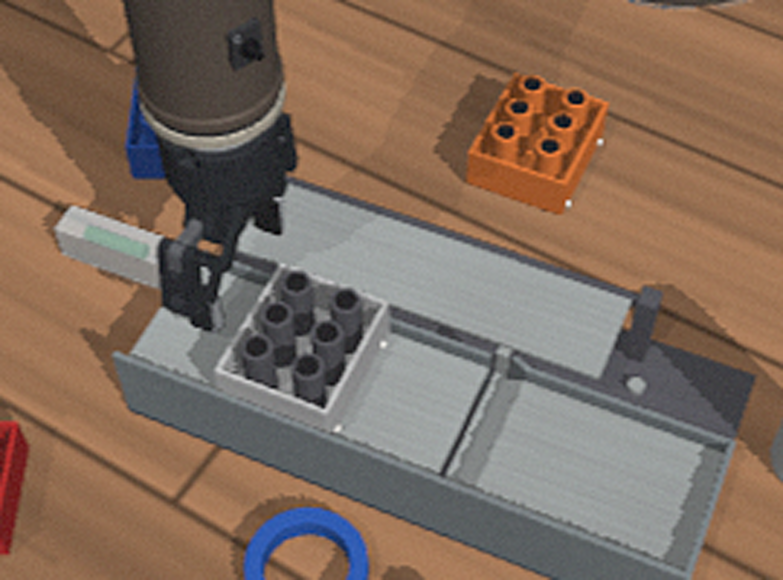

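View pics/wrist3.png

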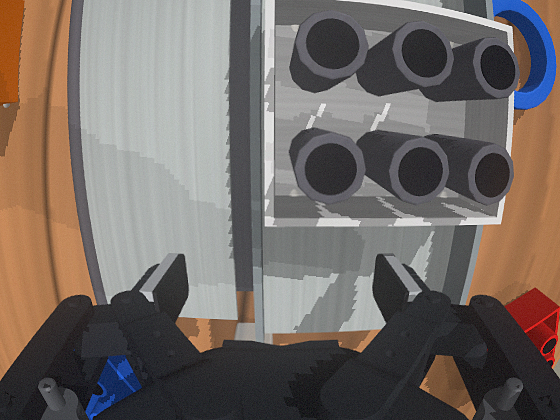

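Request:
apply_moves([
  {"hand": 100,"dp": [0.003,0,-0.0004],"twist": 0},
  {"hand": 100,"dp": [0.004,0,0],"twist": 0},
  {"hand": 100,"dp": [0.004,0,0],"twist": 0},
  {"hand": 100,"dp": [0.003,0,0],"twist": 0},
  {"hand": 100,"dp": [0.003,0,0],"twist": 0},
])

```text
time: 7.15
position: [0.5932, -0.0507, 0.0715]
tool_rot: [2.053, 2.367, -0.001]
force: [1.9, -17.9, 25.7]
grip_width: 0.0851
```

Request:
apply_moves([
  {"hand": 100,"dp": [0.003,0,0],"twist": 0},
  {"hand": 100,"dp": [0.003,0,0],"twist": 0},
  {"hand": 100,"dp": [0.003,0,0],"twist": 0},
  {"hand": 100,"dp": [0.003,0,0],"twist": 0},
])

```text
time: 7.65
position: [0.5916, -0.0391, 0.0716]
tool_rot: [2.054, 2.366, -0.001]
force: [1.7, -17.8, 27.2]
grip_width: 0.0854
```

```bash
python3 - <<'E'
from h import *
import cv2
print(where())
cv2.imwrite("pics/wrist4.png",arm.camera("wrist"))
E
```

```text
t 7.65 chute x -166.1 y 42.6 z 71.6 mm yaw -0.17deg F [  1.7 -17.8  27.2] w 0.0854 tau [-3.96  0.68  0.77]
```

View pics/wrist4.png

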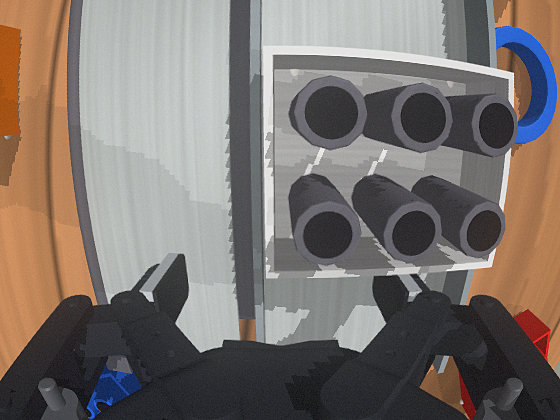

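Request:
apply_moves([
  {"hand": 100,"dp": [0.003,0,-0.0005],"twist": 0},
  {"hand": 100,"dp": [0.003,0,-0.0005],"twist": 0},
  {"hand": 100,"dp": [0.003,0,0],"twist": 0},
  {"hand": 100,"dp": [0.003,0,0],"twist": 0},
])

```text
time: 8.2
position: [0.5892, -0.0265, 0.0717]
tool_rot: [2.055, 2.368, -0.001]
force: [1.0, -9.2, 20.0]
grip_width: 0.0856
```

Request:
apply_moves([
  {"hand": 100,"dp": [0.004,0,0],"twist": 0},
  {"hand": 100,"dp": [0.004,0,0],"twist": 0},
  {"hand": 100,"dp": [0.004,0,0],"twist": 0},
  {"hand": 100,"dp": [0.004,0,0],"twist": 0},
])

```text
time: 8.7
position: [0.5869, -0.0108, 0.0717]
tool_rot: [2.055, 2.368, -0.002]
force: [1.3, -13.9, 20.5]
grip_width: 0.0856
```

```bash
python3 - <<'E'
from h import *
import cv2
print(where())
cv2.imwrite("pics/wrist5.png",arm.camera("wrist"))
cv2.imwrite("pics/scene5.png",arm.camera("scene"))
a=cv2.imread("pics/scene5.png")[100:300,150:420]
cv2.imwrite("pics/s5.png",cv2.resize(a,None,fx=2.9,fy=2.9,interpolation=cv2.INTER_CUBIC))
E
```

```text
t 8.70 chute x -137.3 y 43.2 z 71.7 mm yaw -0.15deg F [  1.3 -13.9  20.5] w 0.0856 tau [-2.68  0.58  0.45]
```

View pics/wrist5.png

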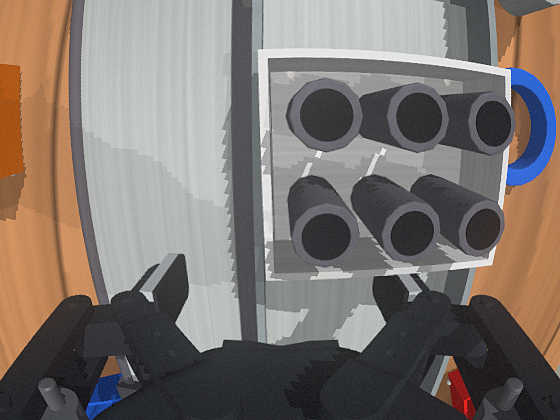

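View pics/s5.png

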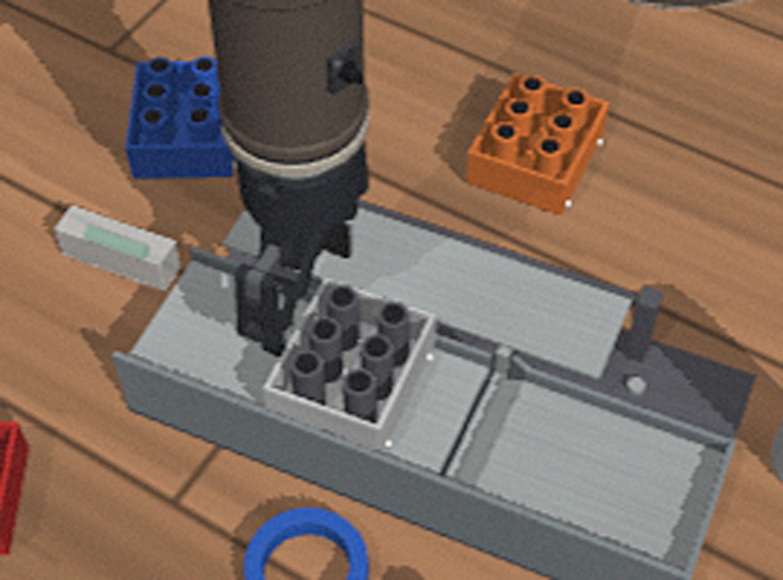

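Request:
apply_moves([
  {"hand": 100,"dp": [0.004,0,0],"twist": 0},
  {"hand": 100,"dp": [0.004,0,0],"twist": 0},
  {"hand": 100,"dp": [0.004,0,0],"twist": 0},
  {"hand": 100,"dp": [0.004,0,0],"twist": 0},
  {"hand": 100,"dp": [0.004,0,0],"twist": 0},
  {"hand": 100,"dp": [0.004,0,0],"twist": 0},
  {"hand": 100,"dp": [0.004,0,0],"twist": 0},
  {"hand": 100,"dp": [0.004,0,0],"twist": 0},
])

```text
time: 9.8
position: [0.5823, 0.0208, 0.0717]
tool_rot: [2.055, 2.368, -0.002]
force: [1.0, -10.1, 21.5]
grip_width: 0.0856
```

```bash
python3 - <<'E'
from h import *
import cv2
print(where())
cv2.imwrite("pics/wrist6.png",arm.camera("wrist"))
cv2.imwrite("pics/scene6.png",arm.camera("scene"))
a=cv2.imread("pics/scene6.png")[100:300,150:420]
cv2.imwrite("pics/s6.png",cv2.resize(a,None,fx=2.9,fy=2.9,interpolation=cv2.INTER_CUBIC))
E
```

```text
t 9.80 chute x -105.4 y 43.2 z 71.7 mm yaw -0.16deg F [  1.  -10.1  21.5] w 0.0856 tau [-2.4   0.79  0.4 ]
```

View pics/wrist6.png

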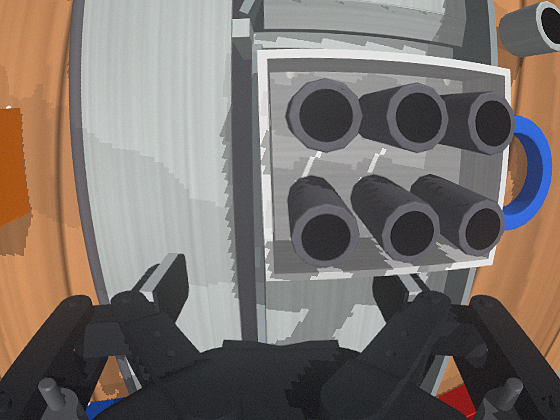

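View pics/s6.png

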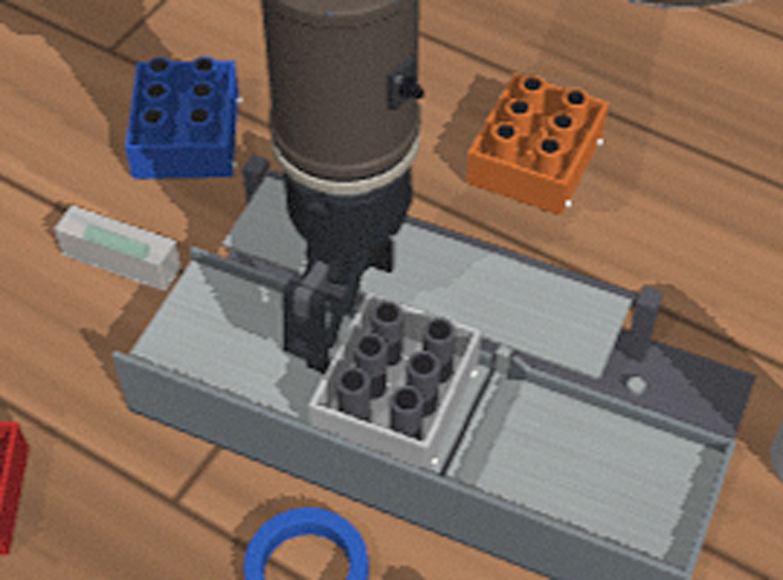

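Request:
apply_moves([
  {"hand": 100,"dp": [0.0045,0,0],"twist": 0},
  {"hand": 100,"dp": [0.0045,0,0],"twist": 0},
  {"hand": 100,"dp": [0.0045,0,0],"twist": 0},
  {"hand": 100,"dp": [0.0045,0,0],"twist": 0},
  {"hand": 100,"dp": [0.0045,0,0],"twist": 0},
  {"hand": 100,"dp": [0.0045,0,0],"twist": 0},
  {"hand": 100,"dp": [0.0045,0,0],"twist": 0},
  {"hand": 100,"dp": [0.0045,0,0],"twist": 0},
])

```text
time: 10.9
position: [0.5773, 0.0564, 0.0717]
tool_rot: [2.055, 2.367, -0.002]
force: [2.3, -12.8, 21.4]
grip_width: 0.0855
```

Request:
apply_moves([
  {"hand": 100,"dp": [0.0045,0,0],"twist": 0},
  {"hand": 100,"dp": [0.0045,0,0],"twist": 0},
  {"hand": 100,"dp": [0.0045,0,0],"twist": 0},
  {"hand": 100,"dp": [0.0045,0,0],"twist": 0},
  {"hand": 100,"dp": [0.0045,0,0],"twist": 0},
  {"hand": 100,"dp": [0.0045,0,0],"twist": 0},
  {"hand": 100,"dp": [0.0045,0,0],"twist": 0},
  {"hand": 100,"dp": [0.0045,0,0],"twist": 0},
])

```text
time: 11.9
position: [0.5722, 0.0921, 0.0717]
tool_rot: [2.055, 2.368, -0.002]
force: [2.4, -16.8, 24.3]
grip_width: 0.0854
```

Request:
apply_moves([
  {"hand": 100,"dp": [0.0045,0,0],"twist": 0},
  {"hand": 100,"dp": [0.0045,0,0],"twist": 0},
  {"hand": 100,"dp": [0.0045,0,0],"twist": 0},
  {"hand": 100,"dp": [0.0045,0,0],"twist": 0},
  {"hand": 100,"dp": [0.0045,0,0],"twist": 0},
  {"hand": 100,"dp": [0.0045,0,0],"twist": 0},
])

```text
time: 12.65
position: [0.5683, 0.1189, 0.0717]
tool_rot: [2.055, 2.368, -0.002]
force: [2.0, -16.0, 23.8]
grip_width: 0.0857
```

```bash
python3 - <<'E'
from h import *
import cv2
print(where())
cv2.imwrite("pics/wrist7.png",arm.camera("wrist"))
cv2.imwrite("pics/scene7.png",arm.camera("scene"))
a=cv2.imread("pics/scene7.png")[100:310,180:470]
cv2.imwrite("pics/s7.png",cv2.resize(a,None,fx=2.7,fy=2.7,interpolation=cv2.INTER_CUBIC))
E
```

```text
t 12.65 chute x -6.3 y 43.0 z 71.7 mm yaw -0.16deg F [  2.  -16.   23.8] w 0.0857 tau [-3.85  0.52  0.76]
```

View pics/wrist7.png

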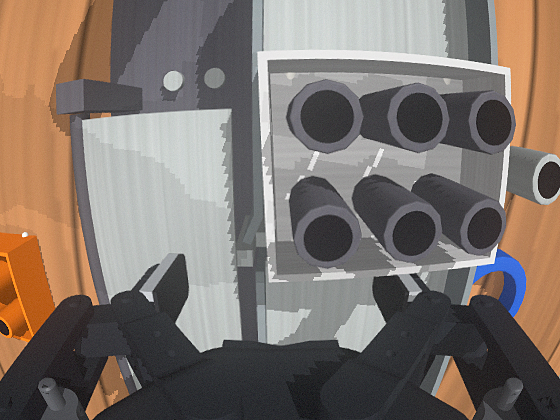

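View pics/s7.png

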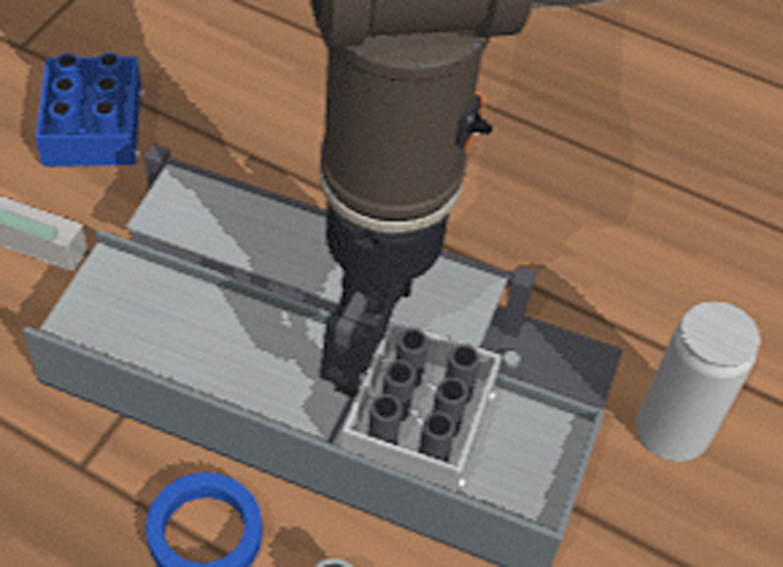

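Request:
apply_moves([
  {"hand": 100,"dp": [0.0045,0,0],"twist": 0},
  {"hand": 100,"dp": [0.0045,0,0],"twist": 0},
  {"hand": 100,"dp": [0.0045,0,0],"twist": 0},
  {"hand": 100,"dp": [0.0045,0,0],"twist": 0},
  {"hand": 100,"dp": [0.0045,0,0],"twist": 0},
  {"hand": 100,"dp": [0.0045,0,0],"twist": 0},
  {"hand": 100,"dp": [0.0045,0,0],"twist": 0},
  {"hand": 100,"dp": [0.0045,0,0],"twist": 0},
  {"hand": 100,"dp": [0.004,0,0],"twist": 0},
  {"hand": 100,"dp": [0.003,0,0],"twist": 0},
  {"hand": 100,"dp": [0.002,0,0],"twist": 0},
  {"hand": 100,"dp": [0,0,0],"twist": 0},
])

```text
time: 14.25
position: [0.5621, 0.1625, 0.0716]
tool_rot: [2.055, 2.367, -0.003]
force: [2.5, -16.1, 26.0]
grip_width: 0.0853
```

```bash
python3 - <<'E'
from h import *
import cv2
print(where())
cv2.imwrite("pics/wrist8.png",arm.camera("wrist"))
cv2.imwrite("pics/scene8.png",arm.camera("scene"))
a=cv2.imread("pics/scene8.png")[100:310,180:470]
cv2.imwrite("pics/s8.png",cv2.resize(a,None,fx=2.7,fy=2.7,interpolation=cv2.INTER_CUBIC))
E
```

```text
t 14.25 chute x 37.8 y 42.9 z 71.6 mm yaw -0.17deg F [  2.5 -16.1  26. ] w 0.0853 tau [-3.6   0.65  0.68]
```

View pics/wrist8.png

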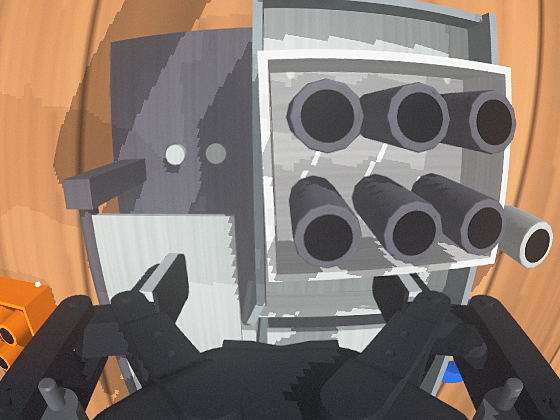

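View pics/s8.png

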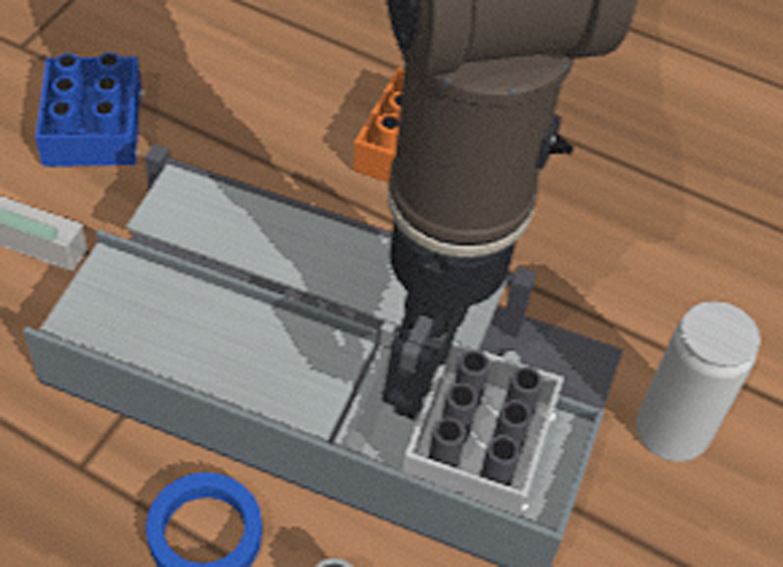

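Request:
apply_moves([
  {"hand": 100,"dp": [-0.002,0,0],"twist": 0},
  {"hand": 100,"dp": [-0.003,0,0],"twist": 0},
  {"hand": 100,"dp": [-0.003,0,0],"twist": 0},
  {"hand": 100,"dp": [0,0,0],"twist": 0},
])

```text
time: 14.85
position: [0.5622, 0.1622, 0.0719]
tool_rot: [2.055, 2.375, 0.009]
force: [-0.1, 4.2, 18.5]
grip_width: 0.085
```

```bash
python3 - <<'E'
from h import *
import cv2
print(where())
cv2.imwrite("pics/wrist9.png",arm.camera("wrist"))
E
```

```text
t 14.85 chute x 37.4 y 42.9 z 71.9 mm yaw 0.03deg F [-0.1  4.2 18.5] w 0.0850 tau [ 0.8   0.87 -0.19]
```

View pics/wrist9.png

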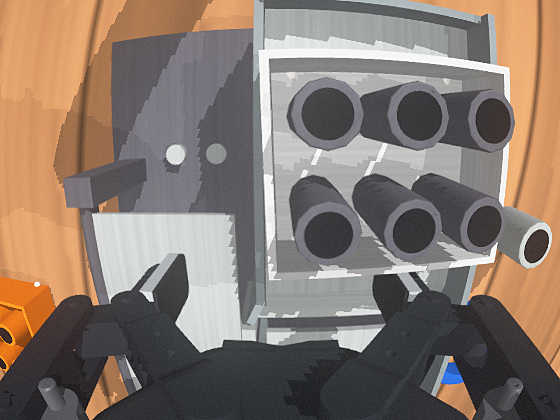

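Request:
apply_moves([
  {"hand": 100,"dp": [-0.003,0,0],"twist": 0},
  {"hand": 100,"dp": [-0.003,0,0],"twist": 0},
  {"hand": 100,"dp": [-0.003,0,0],"twist": 0},
  {"hand": 100,"dp": [0,0,0],"twist": 0},
])

```text
time: 15.4
position: [0.5632, 0.1549, 0.0719]
tool_rot: [-2.054, -2.376, -0.011]
force: [-0.3, 8.1, 17.1]
grip_width: 0.0854
```

Request:
apply_moves([
  {"hand": 100,"dp": [0.001,0,-0.003],"twist": 0},
  {"hand": 100,"dp": [0.001,0,-0.003],"twist": 0},
  {"hand": 100,"dp": [0,0,-0.003],"twist": 0},
  {"hand": 100,"dp": [0,0,-0.004],"twist": 0},
  {"hand": 100,"dp": [0,0,-0.004],"twist": 0},
  {"hand": 100,"dp": [0,0,-0.004],"twist": 0},
  {"hand": 100,"dp": [0,0,-0.004],"twist": 0},
])

```text
time: 16.27
position: [0.5619, 0.1518, 0.0947]
tool_rot: [2.056, 2.374, -0.001]
force: [-0.0, -0.6, -0.6]
grip_width: 0.0857
```

```bash
python3 - <<'E'
from h import *
import cv2
print(where())
cv2.imwrite("pics/wrist10.png",arm.camera("wrist"))
E
```

```text
t 16.27 chute x 27.2 y 44.7 z 94.7 mm yaw -0.03deg F [-0.  -0.6 -0.6] w 0.0857 tau [ 0.03 -0.02 -0.01]
```

View pics/wrist10.png

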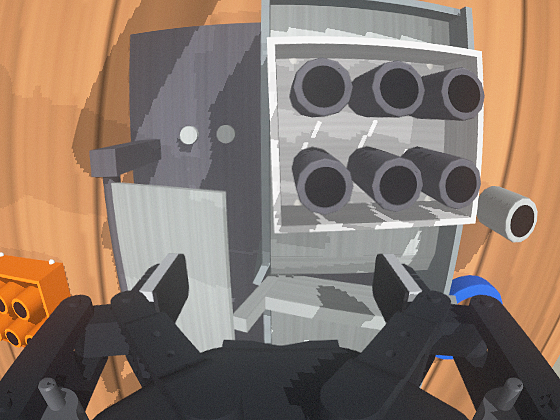

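Gate has sprung shut behind the rack (bar slopes across at about pixel 250–400, row 300), no force on the tool. I lift clear.

Request:
apply_moves([
  {"hand": 100,"dp": [0,0,-0.01],"twist": 0},
  {"hand": 100,"dp": [0,0,-0.02],"twist": 0},
  {"hand": 100,"dp": [0,0,-0.03],"twist": 0},
  {"hand": 100,"dp": [0,0,-0.04],"twist": 0},
  {"hand": 100,"dp": [0,0,-0.04],"twist": 0},
  {"hand": 100,"dp": [0,0,-0.04],"twist": 0},
  {"hand": 100,"dp": [0,0,0],"twist": 0},
  {"hand": 100,"dp": [0,0,0],"twist": 0},
])

```text
time: 17.32
position: [0.5613, 0.1522, 0.2745]
tool_rot: [2.056, 2.375, -0.001]
force: [-0.3, -0.2, -1.3]
grip_width: 0.0853
```

```bash
python3 - <<'E'
from h import *
import cv2
print(where())
cv2.imwrite("pics/wrist11.png",arm.camera("wrist"))
cv2.imwrite("pics/scene11.png",arm.camera("scene"))
E
```

```text
t 17.32 chute x 27.7 y 45.2 z 274.5 mm yaw -0.01deg F [-0.3 -0.2 -1.3] w 0.0853 tau [0.02 0.01 0.06]
```

View pics/wrist11.png

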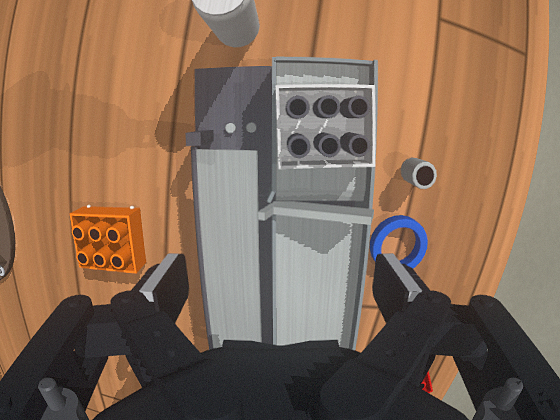

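View pics/scene11.png

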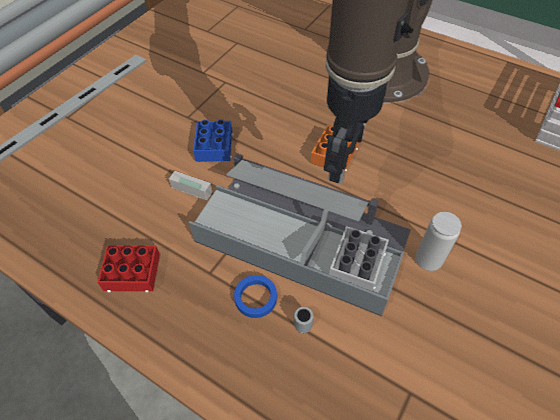

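The rack (wrist 325,127; scene 360,255) sits past the shut gate (bar at wrist row 212). The can, coupling, tape and level have not moved, so I hand in.

```bash
python3 -c "
from station import arm
print(arm.hand_in(), arm.get_obs()['time'])"
```

```text
the job is handed in; nothing more can be done
the job is handed in; nothing more can be done
```

The rack is past the gate, the gate has sprung shut behind it, and the job is handed in at about 17.5 s of the 48 s limit. No verdict was reported.

**What I did:** One fingertip pressed the paddle down to its stop. The other, in the channel, pushed the rack about 208 mm until its rear edge was roughly 45–50 mm past the gate. I then backed off the rack about 8 mm, with the finger still beyond the bar, and lifted so the spring shut the gate.

**Last checks:**
- In the final wrist and scene pictures the rack stands level and straight between the gate and the exit lip.
- The bar is fully up behind the rack.
- Tape, coupling, can, level and the coloured look-alikes look unmoved.
- The wrist force was close to zero, so the robot was touching nothing.

**Forces and doubts:**
- The press was 17–29 N for the whole push, above the roughly 8 N needed to hold the paddle, and the fingertip height stayed within 0.5 mm of the stop. The bar should have stayed down throughout.
- Friction on the paddle was higher than I expected, about 18 N sideways. The first back-off only unwound the arm's give, so I repeated it before lifting.
- The wrist camera disagreed with the fixed cameras by about 2 mm on the chute's position, and I corrected for that before going down.

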